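Take down a stack of bearings and seat each on its stub axle

TASK

The four ball bearings for these stub axles stand stacked on the bench, smallest on top. Take the stack down and set each bearing on the axle whose journal fits its bore, lying square and fully home on the shoulder. Leave the axles standing about where they are.

Things in the scene. Friction and masses are not known exactly. Their poses are not given: they have to be found in the camera images.
- bearing_a: The smallest sealed ball bearing: bright steel races with a black seal between them, bore 25 mm, outside diameter 47 mm, 12 mm thick, 0.06 to 0.25 kg. It starts lying flat on top of the stack. Origin at its centre, half way up its thickness; z is its axis, both faces alike.
- bearing_b: The second smallest sealed ball bearing: bright steel races with a black seal between them, bore 30 mm, outside diameter 55 mm, 13 mm thick, 0.06 to 0.25 kg. It starts lying flat second from the top of the stack. Origin at its centre, half way up its thickness; z is its axis, both faces alike.
- bearing_c: The second largest sealed ball bearing: bright steel races with a black seal between them, bore 35 mm, outside diameter 62 mm, 14 mm thick, 0.06 to 0.25 kg. It starts lying flat third from the top of the stack. Origin at its centre, half way up its thickness; z is its axis, both faces alike.
- bearing_d: The largest sealed ball bearing: bright steel races with a black seal between them, bore 40 mm, outside diameter 68 mm, 15 mm thick, 0.06 to 0.25 kg. It starts lying flat at the bottom of the stack, on the bench. Origin at its centre, half way up its thickness; z is its axis, both faces alike.
- axle_a: Smallest stub axle, loose but heavy, upright on a 60 mm square dark flange 12 mm thick; origin under the flange's centre, z up. Heights: shoulder face (seat, 33 mm diameter) 24 mm, 22 mm journal up to 31, taper up to 44, 9 mm threaded tip 59. Takes the 25 mm bore: a slip fit that drops home by its own weight; tip and taper centre a bearing some mm off.
- axle_b: Second smallest stub axle, loose but heavy, upright on a 70 mm square dark flange 12 mm thick; origin under the flange's centre, z up. Heights: shoulder face (seat, 38 mm diameter) 24 mm, 27 mm journal up to 31, taper up to 49, 9 mm threaded tip 64. Takes the 30 mm bore: a slip fit that drops home by its own weight; tip and taper centre a bearing some mm off.
- axle_c: Second largest stub axle, loose but heavy, upright on a 80 mm square dark flange 12 mm thick; origin under the flange's centre, z up. Heights: shoulder face (seat, 43 mm diameter) 24 mm, 32 mm journal up to 31, taper up to 54, 9 mm threaded tip 69. Takes the 35 mm bore: a slip fit that drops home by its own weight; tip and taper centre a bearing some mm off.
- axle_d: Largest stub axle, loose but heavy, upright on a 90 mm square dark flange 12 mm thick; origin under the flange's centre, z up. Heights: shoulder face (seat, 48 mm diameter) 24 mm, 37 mm journal up to 31, taper up to 59, 9 mm threaded tip 74. Takes the 40 mm bore: a slip fit that drops home by its own weight; tip and taper centre a bearing some mm off.
- carton_small: Closed cardboard carton, heavy and fixed, a bystander: 157 mm high, it stands within 0.1 m of its origin (under its centre) on every side, at the right of the bench. Bearings are carried over or round it.
Not all that is in view belongs to the job. What is shaped like the bearing_b but green is not meant.

How it is judged (in metres and radians):
At the end, for the whole second after the job is handed in: Each of the four bearings lies on the stub axle of its own size, centred within 4 mm, its lower face within 3 mm of the shoulder's seat and square to the axle within 0.08 rad; the axles stand upright; everything is released and at rest (horizontal distance between bearing_a and axle_a below 0.004 m and z of bearing_a in the frame of axle_a between 0.027 and 0.033 m and angle between the z axis of bearing_a and the z axis of axle_a, either way round below 0.08 rad and angle between each of axle_a, axle_b, axle_c, axle_d's own z axis and vertical below 0.05 rad and linear speed of each of bearing_a, bearing_b, bearing_c, bearing_d below 0.01 m/s and horizontal distance between bearing_b and axle_b below 0.004 m and z of bearing_b in the frame of axle_b between 0.0275 and 0.0335 m and angle between the z axis of bearing_b and the z axis of axle_b, either way round below 0.08 rad and horizontal distance between bearing_c and axle_c below 0.004 m and z of bearing_c in the frame of axle_c between 0.028 and 0.034 m and angle between the z axis of bearing_c and the z axis of axle_c, either way round below 0.08 rad and horizontal distance between bearing_d and axle_d below 0.004 m and z of bearing_d in the frame of axle_d between 0.0285 and 0.0345 m and angle between the z axis of bearing_d and the z axis of axle_d, either way round below 0.08 rad); the robot touches nothing.
It fails at once if the smallest stub axle is tipped or shoved more than 40 mm from where it stood (angle between axle_a's own z axis and vertical above 0.35 rad or distance of axle_a from where it was at the start of the episode above 0.04 m).
It fails at once if the second smallest stub axle is tipped or shoved more than 40 mm from where it stood (angle between axle_b's own z axis and vertical above 0.35 rad or distance of axle_b from where it was at the start of the episode above 0.04 m).
It fails at once if the second largest stub axle is tipped or shoved more than 40 mm from where it stood (angle between axle_c's own z axis and vertical above 0.35 rad or distance of axle_c from where it was at the start of the episode above 0.04 m).
It fails at once if the largest stub axle is tipped or shoved more than 40 mm from where it stood (angle between axle_d's own z axis and vertical above 0.35 rad or distance of axle_d from where it was at the start of the episode above 0.04 m).
It also fails if it takes over 115 s, if anything falls off the work surface, if the arm or the gripper's body presses on something with over 40 N, if the wrist force passes 120 N, or if a joint passes its speed limit or range.

ROBOT

A 6-joint arm with a two-finger parallel gripper is mounted at the origin on the work surface; the furniture and walls round the work are solid. World frame = base frame: x ahead of the robot, y to its left, z up, the work surface at z = 0. Lengths are in mm, angles in rad, forces in N, time in s.
With the tool pointing down it reaches from about 300 to 775 mm from the base axis. Payload 14.6 kg.
Tool frame: the origin (TCP) lies midway between the tips of the shut fingers; the grasp point (between the pads) lies r.grasp_offset behind it (r.grasp_offset is the distance from the TCP to the grasp point, in mm); z points along the fingers, y is the line along which they close (so a half turn about z gives the same grasp; the last joint's range is limited). The gripper opens to 94 mm and grips with 3 to 60 N. Pads are 16 mm wide; open, the fingers measure 119 mm over their backs; the gripper's body (75 mm by 177 mm) begins 78 mm behind the grasp point.
Start: joints at [1.105, 0.3, 1.521, -0, 1.321, -0.067], TCP at [213.568, 506.831, 184.246] pointing down, gripper open.
Joint ranges: [-3.03, 3.03], [-0.79, 2.21], [0.23, 2.52], [-1.04, 4.18], [0, 3.07], [-2.55, 2.55]. Speed limits (rad/s): [2.22, 2.22, 2.57, 3.14, 3.14, 3.14].

INTERFACE

Orientations are given as a unit quaternion [x, y, z, w].
In Python, from rig import r gives the robot as it stands. The module is installed in compiled form; this text tells all that it offers.
- The arm moves only by the tool carry_out, never from a script. Its argument "targets" is a list of rows, each a list of 2 entries, a list of its own where there are three numbers: the shift along the tool's x, y, z in mm, then the turn, a rotation vector about the tool's x, y, z in rad. A call has 1 to 10 rows; each row is the pose to reach, as a shift and turn from the pose commanded when the call began, along the tool's axes at that moment; what a row does not reach only later rows make up. A row lasts 1/12 s, in which the tool goes at most 41.7 mm and 7.16 degrees, less where a joint would pass 70% of its speed; a pose out of reach is approached as far as the arm can. A call with a gripper value outside its range is refused whole. "jaw" is the opening, from -1 (shut) to 1 (fully open), set as the call begins (left out, the last holds). The fingers move at their own pace and stop on an object; the grip force is fixed at half the most. Time passes only in rows, so rows that repeat a pose let the fingers close. It gives the time, the measured TCP pose, the force, the opening and the grip force at its end, in the units of the state.
- r.state(): the state, without advancing time (a new reading comes with each control period).
- r.snapshot(name): name is "scene" or "top" or "wrist"; returns (picture, depth): 384x512x3 uint8, red, green, blue; 384x512 float32, mm along the optical axis (not along the pixel's ray), 0 where there is no reading.
- r.camera_info(name): a dict with "camera_matrix" (3x3 intrinsics, pixels), "xyz" and "rotation" of the camera in the world; the wrist camera has in their place "tool_from_camera" (4x4, takes a point from camera to tool coordinates, whose origin is the TCP and whose axes are the flange's). Camera axes: x right, y down, z forward; pixel columns grow to the right and rows downward; lengths in mm; the calibration is good to about 2 mm. The wrist camera is an equidistant fisheye: a pixel r from the principal point sees the ray r / f radians off the axis. A picture is of the moment at which its call begins: read the wrist's pose just before it. camera_info takes no time and is no camera call.
- r.close_job(): hands the job in; it is judged then, once.
The state is a dict: "t": time; "joint_pos": joint angles; "dq": joint speeds; "joint_torque": joint torques, N m; "tcp_pos": TCP position; "orientation": TCP orientation; "force": force on the tool from outside, world axes, zero at the start; "torque": the same for the moment, N m; "finger_gap": finger opening in mm; "finger_force": force on a finger pad.
Only numpy, scipy, OpenCV 4.12 (cv2) and the standard library are available. Lean on these libraries where they do the work, as an engineer would, in place of code of your own. Each camera call takes 0.05 s, during which the arm holds its last target. There are 200 camera calls.

## Working session

There is one attempt and no reset: what is moved stays moved. The work goes in short steps, Python scripts to look and compute and a tool call to move; the robot and the scene stay as the last step left them, time stands still between calls to the robot, and variables do not carry over. Pictures are saved under pics/ and viewed, at most 14 in all, crops included, and the job is handed in when it is done.

Besides the shell and the picture viewer there is one more tool, called after "Call:" as name([rows], argument=value, ...), one row to a line, values as JSON. carry_out: Moves the arm, as the interface text tells. Its arguments: {"type":"object","properties":{"targets":{"type":"array","items":{"type":"array"}},"jaw":{"type":"number"}},"required":["targets"]}

```bash
mkdir -p pics
python3 - <<'E'
from rig import r
import cv2,numpy as np
s=r.state(); print(s, r.grasp_offset)
for n in ("scene","top"):
    im,d=r.snapshot(n); np.savez(f"{n}0.npz",im=im,d=d); cv2.imwrite(f"pics/{n}0.png",im[...,::-1]); print(n,r.camera_info(n))
print(r.camera_info("wrist"))
E
```

```text
{'t': 0.0, 'joint_pos': array([ 1.10538959e+00,  3.00443722e-01,  1.52160372e+00,  4.48366896e-05,
        1.32069230e+00, -6.65921928e-02]), 'dq': array([ 7.43539925e-05, -1.49831472e-03, -1.58599133e-04,  1.18176260e-03,
       -1.16665711e-04, -9.61887666e-04]), 'joint_torque': array([ 7.22408895e-04, -5.31803513e+01, -3.52744102e+01,  7.08603440e-02,
        2.43866531e-02, -4.72552301e-05]), 'tcp_pos': array([213.43438842, 506.57960777, 183.69178281]), 'orientation': array([ 1.98093799e-01,  9.80182900e-01, -5.47664650e-04, -1.71723771e-04]), 'force': array([-0.91772836, -0.46515893, -0.47696448]), 'torque': array([-0.01625087, -0.00300968, -0.04233565]), 'finger_force': 0.0, 'finger_gap': 93.89002358039941} 18.8
scene {'camera_matrix': array([[366.25810724,   0.        , 260.19314724],
       [  0.        , 366.25810724, 190.38614132],
       [  0.        ,   0.        ,   1.        ]]), 'xyz': array([-130.0672298 , -328.49859615,  600.04951173]), 'rotation': array([ 0.76913973, -0.46433423,  0.22813895, -0.37519384])}
top {'camera_matrix': array([[413.6785483 ,   0.        , 256.34469206],
       [  0.        , 413.6785483 , 189.04562471],
       [  0.        ,   0.        ,   1.        ]]), 'xyz': array([ 434.02291578,  -11.84183716, 1153.10937429]), 'rotation': array([-0.70182824,  0.71116253, -0.022745  ,  0.03417068])}
{'camera_matrix': array([[297.31863964,   0.        , 254.0639723 ],
       [  0.        , 297.31863964, 190.82475865],
       [  0.        ,   0.        ,   1.        ]]), 'tool_from_camera': array([[-4.59600100e-04, -9.62836129e-01, -2.70085871e-01,
         7.79796874e+01],
       [ 9.99999883e-01, -4.01828156e-04, -2.69193571e-04,
        -6.16915294e-01],
       [ 1.50661188e-04, -2.70085963e-01,  9.62836201e-01,
        -1.99817012e+02],
       [ 0.00000000e+00,  0.00000000e+00,  0.00000000e+00,
         1.00000000e+00]])}
```

View pics/scene0.png

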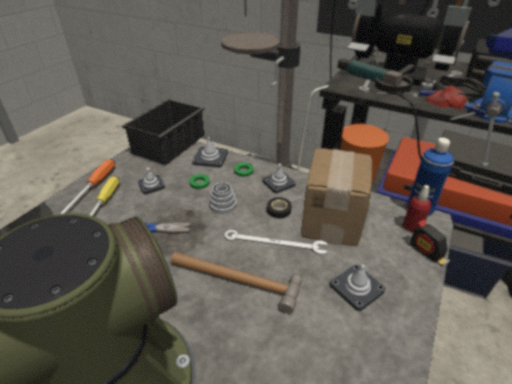

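View pics/top0.png

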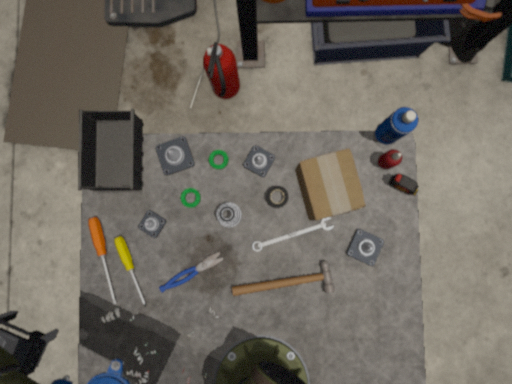

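The scene view shows the stack at about (222,197). The axles are at about (150,181), (210,154), (279,179) and (358,287). In the top view the stack is at (229,214) and the axles are at (174,156), (259,160), (152,223) and (365,247).

Things that could be mistaken for the stack, by top-view pixel:
- green rings at (219,159) and (191,198)
- black tape ring at (276,196)

I choose the grey tower at (229,214), and I'll check it in a crop.

```bash
cat > h.py <<'E'
import numpy as np,cv2
from scipy.spatial.transform import Rotation as R
from rig import r
def pts(name,d):
    """world points of depth image (pinhole cameras)"""
    c=r.camera_info(name);K=c["camera_matrix"];v,u=np.mgrid[:d.shape[0],:d.shape[1]]
    p=np.stack([(u-K[0,2])/K[0,0]*d,(v-K[1,2])/K[1,1]*d,d],-1)
    return p@R.from_quat(c["rotation"]).as_matrix().T+c["xyz"]
def wray(uv):
    """wrist pixels -> unit camera rays"""
    K=r.camera_info("wrist")["camera_matrix"];q=(np.atleast_2d(uv)-K[:2,2])/K[0,0]
    a=np.linalg.norm(q,axis=1,keepdims=True)+1e-9
    return np.hstack([q/a*np.sin(a),np.cos(a)])
def wpose(s):
    T=np.eye(4);T[:3,:3]=R.from_quat(s["orientation"]).as_matrix();T[:3,3]=s["tcp_pos"]
    return T@r.camera_info("wrist")["tool_from_camera"]
def wplane(uv,z,s):
    T=wpose(s);d=wray(uv)@T[:3,:3].T;o=T[:3,3]
    return o+d*((z-o[2])/d[:,2:])
def wpts(d,s):
    v,u=np.mgrid[:d.shape[0],:d.shape[1]];ray=wray(np.stack([u.ravel(),v.ravel()],1).astype(float))
    T=wpose(s);p=ray/ray[:,2:]*d.reshape(-1,1)
    return (p@T[:3,:3].T+T[:3,3]).reshape(d.shape+(3,))
def totool(v,s): return R.from_quat(s["orientation"]).inv().apply(v)
E
python3 - <<'E'
from h import *
f=np.load("top0.npz");P=pts("top",f["d"]);z=P[...,2]
print("bench z",np.median(z[240:280,230:330]))
for n,(u,v) in dict(stack=(229,214),p174=(174,156),p259=(259,160),p152=(152,223),p365=(365,247),tape=(276,196),g1=(219,159),g2=(191,198)).items():
    w=P[v-22:v+23,u-22:u+23].reshape(-1,3)
    m=(w[:,2]>6)&(w[:,2]<20)&(np.hypot(*(w[:,:2]-P[v,u,:2]).T)<70); hi=w[w[:,2]>w[:,2].max()-8]
    (c,sz,a)=cv2.minAreaRect(w[m][:,:2].astype(np.float32))
    print(n,"P",P[v,u].round(),"zmax",w[:,2].max().round(),hi[:,:2].mean(0).round(),"rect",np.round(c),np.round(sz),round(a))
im=f["im"][...,::-1];t=cv2.resize(im[125:285,130:400],None,fx=2.9,fy=2.9,interpolation=2);cv2.imwrite("pics/topc.png",t)
E
```

```text
bench z 0.5226761359125476
stack P [459.  83.  -2.] zmax 1153.0 [434. -12.] rect [452.  72.] [ 82. 107.] 67
p174 P [616. 228.  46.] zmax 1153.0 [434. -12.] rect [624. 241.] [ 96. 111.] 18
p259 P [600.  -3.  57.] zmax 1153.0 [434. -12.] rect [599. -10.] [107.  75.] 53
p152 P [436. 288.  40.] zmax 1153.0 [434. -12.] rect [437. 286.] [ 80. 100.] 13
p365 P [ 366. -280.   44.] zmax 1153.0 [434. -12.] rect [ 357. -287.] [104.  91.] 65
tape P [507. -48.   1.] zmax 1153.0 [434. -12.] rect [506. -43.] [108. 106.] 73
g1 P [613. 110.   1.] zmax 1153.0 [434. -12.] rect [616.  86.] [80. 98.] 46
g2 P [504. 189.   5.] zmax 1153.0 [434. -12.] rect [506. 188.] [ 55. 107.] 37
```

View pics/topc.png

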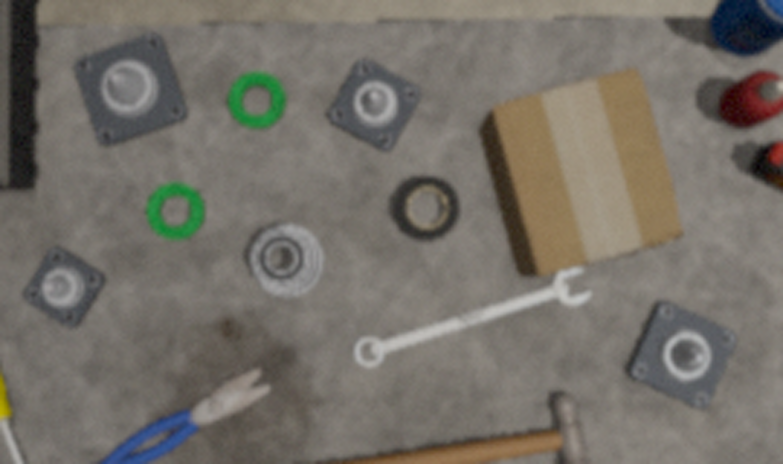

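The crop confirms the choice: the stepped steel stack is at crop (285,258). The green rings at (257,100) and (176,210) and the dark tape ring at (426,207) are decoys. Flange sizes, with axle positions in mm:

| Axle | Crop pixel | Flange side | x, y |
|---|---|---|---|
| d | (131,88) | about 90 mm | about (620,232) |
| b | (374,103) | about 70 mm | about (600,-8) |
| c | (683,354) | about 80 mm | about (363,-283) |
| a | (63,287) | about 60 mm | about (436,288) |

I'm moving above the stack for a wrist look.

Call:
carry_out([
  [[-389,-304,0],[0,0,0]],
  [[-389,-304,0],[0,0,0]],
  [[-389,-304,0],[0,0,0]],
  [[-389,-304,0],[0,0,0]],
  [[-389,-304,0],[0,0,0]],
  [[-389,-304,0],[0,0,0]],
  [[-389,-304,0],[0,0,0]],
  [[-389,-304,0],[0,0,0]],
  [[-389,-304,0],[0,0,0]],
  [[-389,-304,0],[0,0,0]],
], jaw=1)

```text
t: 0.93
tcp_pos: [416.9, 140.9, 184.3]
orientation: [0.198, 0.98, 0.0, 0.0]
force: [1.3, -0.3, -0.7]
finger_gap: 94.2
finger_force: 0.0
```

Run:
```python
from h import *
s=r.state();im,d=r.snapshot("wrist");np.savez("w0.npz",im=im,d=d,**s);cv2.imwrite("pics/w0.png",im[...,::-1])
print(s["tcp_pos"],s["orientation"],s["dq"].round(2))
```

```text
[416.90159631 140.87286507 184.25086108] [1.98060626e-01 9.80189771e-01 5.61674635e-07 2.84417793e-05] [-1.12  0.17 -0.18 -0.    0.01 -1.11]
```

View pics/w0.png

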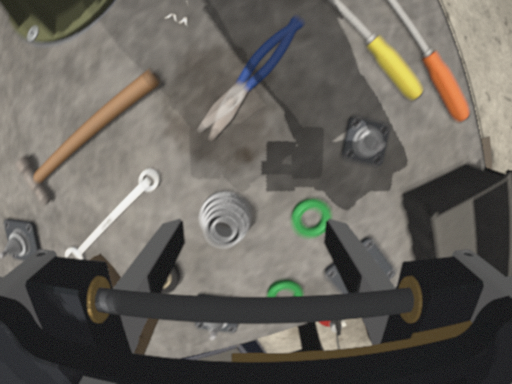

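The wrist view shows the stack at (225,218), axle a at (365,140) and the green rings at (311,217) and (285,290). I'm centring over the stack.

Call:
carry_out([
  [[-61,-46,0],[0,0,0]],
  [[-61,-46,0],[0,0,0]],
  [[-61,-46,0],[0,0,0]],
  [[-61,-46,0],[0,0,0]],
  [[-61,-46,0],[0,0,0]],
])

```text
t: 1.4
tcp_pos: [454.5, 77.2, 184.0]
orientation: [0.198, 0.98, -0.0, -0.0]
force: [-0.4, -0.6, 0.1]
finger_gap: 94.0
finger_force: 0.0
```

Run:
```python
from h import *
s=r.state();im,d=r.snapshot("wrist");np.savez("w1.npz",im=im,d=d,**s)
print(s["tcp_pos"],s["orientation"],s["dq"].round(2))
P=wpts(d,s);T=s["tcp_pos"]
print("z hist near", [ (k,((P[...,2]>k)&(P[...,2]<k+5)&(np.hypot(P[...,0]-T[0],P[...,1]-T[1])<60)).sum()) for k in range(-5,70,5)])
m=(P[...,2]>47)&(P[...,2]<62)&(np.hypot(P[...,0]-T[0],P[...,1]-T[1])<50)
v,u=np.nonzero(m);print(len(u),u.mean(),v.mean(),P[m].mean(0))
c=im[140:300,150:350,::-1];cv2.imwrite("pics/w1.png",cv2.resize(c,None,fx=3.7,fy=3.7,interpolation=2))
```

```text
[454.453659    77.18940479 183.99938024] [ 1.98274254e-01  9.80146517e-01 -4.42239985e-06 -3.53485631e-04] [ 0.03 -0.01  0.    0.    0.    0.  ]
z hist near [(-5, np.int64(3633)), (0, np.int64(680)), (5, np.int64(36)), (10, np.int64(227)), (15, np.int64(70)), (20, np.int64(21)), (25, np.int64(264)), (30, np.int64(35)), (35, np.int64(46)), (40, np.int64(292)), (45, np.int64(57)), (50, np.int64(902)), (55, np.int64(4)), (60, np.int64(0)), (65, np.int64(0))]
937 262.0715048025614 178.3980789754536 [457.90187321  84.91790732  52.63924958]
```

View pics/w1.png

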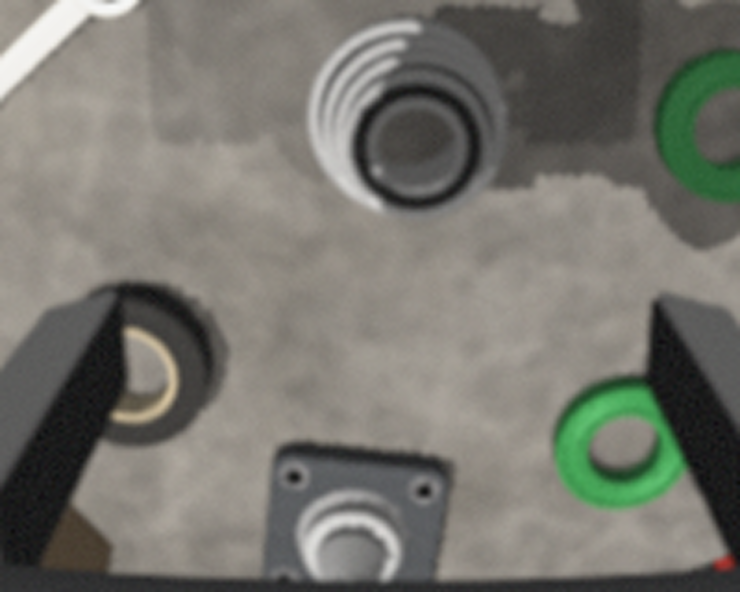

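The crop shows the top bearing's seal ring at crop (416,146), which is pixel (262,179). I'm measuring its centre at z=54.

```bash
cat >> h.py <<'E'
def look(tag):
    s=r.state();im,d=r.snapshot("wrist");np.savez(tag+".npz",im=im,d=d,**s);return s,im,d
def ring(s,d,zlo,zhi,zpl,xy,rad=45):
    """outer circle of what stands between zlo and zhi near xy: rim pixels cast onto plane zpl"""
    P=wpts(d,s);m=((P[...,2]>zlo)&(P[...,2]<zhi)&(np.hypot(P[...,0]-xy[0],P[...,1]-xy[1])<rad)).astype(np.uint8)
    c=max(cv2.findContours(m,cv2.RETR_EXTERNAL,cv2.CHAIN_APPROX_NONE)[0],key=cv2.contourArea)[:,0].astype(float)
    w=wplane(c,zpl,s)[:,:2];A=np.c_[2*w,np.ones(len(w))];q=np.linalg.lstsq(A,(w**2).sum(1),rcond=None)[0]
    e=cv2.minEnclosingCircle(w.astype(np.float32))
    return q[:2].round(1),round(float(np.sqrt(q[2]+q[0]**2+q[1]**2)),1),np.round(e[0],1),round(e[1],1)
E
python3 - <<'E'
from h import *
f=np.load("w1.npz");s=f;d=f["d"]
print(wplane([[262.4,179.5]],54,s))
for a in ((48,60,54),(37,60,42),(24,60,29),(9,60,15)): print(ring(s,d,*a,(458,85)))
print(totool(np.array([458,85.,54])-s["tcp_pos"],s))
E
```

```text
[[458.82083368  84.88318294  54.        ]]
(array([458.,  85.]), 22.7, array([458. ,  85.3]), 23.6)
(array([458.4,  85.6]), 26.5, array([458.2,  86.4]), 27.6)
(array([458.5,  84.7]), 30.0, array([458.9,  84.4]), 31.1)
(array([458.3,  83.1]), 33.5, array([458.7,  83.7]), 35.3)
[ -0.32157286   8.59421024 129.99791127]
```

Call:
carry_out([
  [[-0.6,8.7,35],[0,0,0]],
  [[-0.6,8.7,70],[0,0,0]],
  [[-0.6,8.7,100],[0,0,0]],
  [[-0.6,8.7,120],[0,0,0]],
  [[-0.6,8.7,132],[0,0,0]],
  [[-0.6,8.7,138.5],[0,0,0]],
  [[-0.6,8.7,138.5],[0,0,0]],
  [[-0.6,8.7,138.5],[0,0,0]],
])

```text
t: 2.12
tcp_pos: [458.9, 85.2, 46.3]
orientation: [0.198, 0.98, 0.0, 0.0]
force: [-0.1, 0.2, 0.1]
finger_gap: 94.0
finger_force: 0.0
```

Call:
carry_out([
  [[0,0,0],[0,0,0]],
  [[0,0,0],[0,0,0]],
  [[0,0,0],[0,0,0]],
  [[0,0,0],[0,0,0]],
  [[0,0,0],[0,0,0]],
  [[0,0,0],[0,0,0]],
  [[0,0,0],[0,0,0]],
  [[0,0,0],[0,0,0]],
], jaw=-1)

```text
t: 2.78
tcp_pos: [458.8, 84.6, 45.8]
orientation: [0.198, 0.98, 0.0, 0.0]
force: [-0.2, -0.1, 0.4]
finger_gap: 44.0
finger_force: 0.0
```

Call:
carry_out([
  [[0,0,0],[0,0,0]],
  [[0,0,0],[0,0,0]],
  [[0,0,0],[0,0,0]],
])

```text
t: 3.03
tcp_pos: [458.7, 84.6, 45.7]
orientation: [0.198, 0.98, -0.0, -0.0]
force: [-0.5, -0.4, -0.1]
finger_gap: 24.1
finger_force: 0.0
```

Run:
```python
from h import *
s,im,d=look("w2");print(s["finger_gap"],s["finger_force"],s["tcp_pos"])
cv2.imwrite("pics/w2.png",cv2.resize(im[120:340,100:420,::-1],None,fx=2.4,fy=2.4,interpolation=2))
```

```text
24.12252191058016 0.0 [458.73129863  84.61124977  45.71310366]
```

View pics/w2.png

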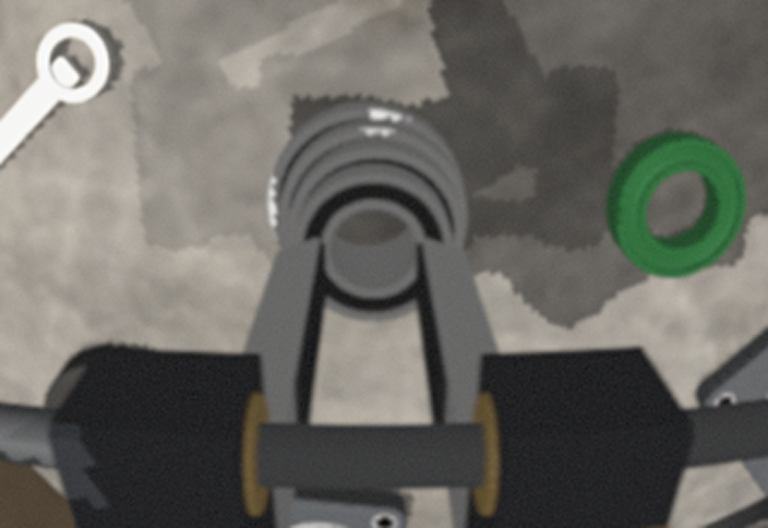

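The fingers are closing above bearing a, with the tips at crop (320,240) and (418,240). The real tip height must be above the TCP, so I'm measuring it from depth.

Run:
```python
from h import *
def tip(f):
    s=f;P=wpts(f["d"],s);q=R.from_quat(s["orientation"]).inv().apply(P.reshape(-1,3)-s["tcp_pos"]).reshape(P.shape)
    m=(q[...,2]<35)&(q[...,2]>-90)&(abs(q[...,1])<75)&(abs(q[...,0])<25)
    for sg in(-1,1):
        k=q[m&(q[...,1]*sg>0)&(abs(q[...,0])<14)]
        print(f["finger_gap"],sg,np.histogram(k[:,2],np.arange(-90,36,5))[0], "max tool z of low points",np.percentile(k[:,2],99).round(1))
for n in("w1","w2"):tip(np.load(n+".npz"))
f=np.load("w2.npz");P=wpts(f["d"],f)
for v in range(200,252,4): print(v,[tuple(P[v,u].round().astype(int)) for u in (225,230,234,255,276,282)])
```

```text
93.98265436983694 -1 [229 230 213 206 171 179 158 146 127 123 124 114  84  56   0   0   0   0
   0   0   0   0   0   0   0] max tool z of low points -22.6
93.98265436983694 1 [230 237 215 189 193 167 158 147 125 131 122 102  90  57   0   0   0   0
   0   0   0   0   0   0   0] max tool z of low points -22.1
24.12252191058016 -1 [126 154 154 143 143 123 114  96 102  95  81  79  57  37   0   0 455  63
 109  31  32 141   0   8 142] max tool z of low points 32.1
24.12252191058016 1 [131 149 159 148 136 132 117  91 104  95  81  86  52  36   0   0 407  54
 134  56  13  60   6   9  12] max tool z of low points 23.6
200 [(np.int64(438), np.int64(70), np.int64(41)), (np.int64(438), np.int64(75), np.int64(47)), (np.int64(437), np.int64(78), np.int64(54)), (np.int64(442), np.int64(91), np.int64(54)), (np.int64(448), np.int64(105), np.int64(53)), (np.int64(454), np.int64(108), np.int64(41))]
204 [(np.int64(440), np.int64(69), np.int64(42)), (np.int64(438), np.int64(75), np.int64(54)), (np.int64(440), np.int64(77), np.int64(53)), (np.int64(445), np.int64(90), np.int64(54)), (np.int64(451), np.int
[... 2415 characters left out ...]
5)), (np.int64(471), np.int64(80), np.int64(52)), (np.int64(457), np.int64(98), np.int64(95)), (np.int64(456), np.int64(101), np.int64(99))]
244 [(np.int64(445), np.int64(73), np.int64(103)), (np.int64(447), np.int64(75), np.int64(101)), (np.int64(454), np.int64(73), np.int64(85)), (np.int64(473), np.int64(79), np.int64(53)), (np.int64(456), np.int64(98), np.int64(100)), (np.int64(456), np.int64(101), np.int64(103))]
248 [(np.int64(444), np.int64(74), np.int64(108)), (np.int64(446), np.int64(75), np.int64(106)), (np.int64(456), np.int64(72), np.int64(87)), (np.int64(476), np.int64(77), np.int64(53)), (np.int64(459), np.int64(97), np.int64(100)), (np.int64(456), np.int64(101), np.int64(108))]
```

The visible fingertips sit about 22 mm above the TCP. I'll open, descend to TCP z≈27 and close again; the gap reading will tell whether a (47 mm) or b (55 mm) is held.

Call:
carry_out([
  [[0,0,0],[0,0,0]],
  [[0,0,0],[0,0,0]],
  [[0,0,0],[0,0,0]],
  [[0,0,0],[0,0,0]],
  [[0,0,0],[0,0,0]],
  [[0,0,0],[0,0,0]],
  [[0,0,0],[0,0,0]],
  [[0,0,0],[0,0,0]],
  [[0,0,0],[0,0,0]],
  [[0,0,0],[0,0,0]],
], jaw=1)

```text
t: 3.92
tcp_pos: [458.8, 84.6, 45.8]
orientation: [0.198, 0.98, 0.0, 0.0]
force: [-1.1, 0.0, 0.3]
finger_gap: 82.9
finger_force: 0.0
```

Call:
carry_out([
  [[0,0,9],[0,0,0]],
  [[0,0,18],[0,0,0]],
  [[0,0,18],[0,0,0]],
  [[0,0,18],[0,0,0]],
])

```text
t: 4.25
tcp_pos: [458.2, 84.6, 26.9]
orientation: [0.198, 0.98, -0.0, -0.001]
force: [-0.4, 0.4, 0.9]
finger_gap: 93.7
finger_force: 0.0
```

Call:
carry_out([
  [[0,0,0],[0,0,0]],
  [[0,0,0],[0,0,0]],
  [[0,0,0],[0,0,0]],
  [[0,0,0],[0,0,0]],
  [[0,0,0],[0,0,0]],
  [[0,0,0],[0,0,0]],
  [[0,0,0],[0,0,0]],
  [[0,0,0],[0,0,0]],
], jaw=-1)

```text
t: 4.92
tcp_pos: [458.8, 84.6, 27.8]
orientation: [0.198, 0.98, 0.0, 0.0]
force: [-0.1, -0.5, 0.6]
finger_gap: 45.6
finger_force: 30.0
```

Bearing a is held (gap about 46 mm, 30 N). I'm lifting it, and measuring the axles from the earlier still wrist frames.

Call:
carry_out([
  [[0,0,-30],[0,0,0]],
  [[0,0,-60],[0,0,0]],
  [[0,0,-100],[0,0,0]],
  [[0,0,-140],[0,0,0]],
  [[0,0,-140],[0,0,0]],
  [[0,0,-140],[0,0,0]],
])

```text
t: 5.42
tcp_pos: [459.5, 84.7, 169.3]
orientation: [0.198, 0.98, 0.001, 0.002]
force: [0.5, -0.7, -2.4]
finger_gap: 45.5
finger_force: 30.0
```

```bash
cat >> h.py <<'E'
def axle(f,xy,rad=60):
    """axle centre: flange rectangle (rim cast to z=12), and centre of tip region"""
    P=wpts(f["d"],f);near=np.hypot(P[...,0]-xy[0],P[...,1]-xy[1])<rad
    m=(near&(P[...,2]>6)&(P[...,2]<85)).astype(np.uint8)
    c=max(cv2.findContours(m,cv2.RETR_EXTERNAL,cv2.CHAIN_APPROX_NONE)[0],key=cv2.contourArea)[:,0]
    w=wplane(c.astype(float),12,f)[:,:2];k=np.hypot(*(w-xy).T)<rad+8
    fl=near&(P[...,2]>8)&(P[...,2]<16);b=cv2.minAreaRect(P[fl][:,:2].astype(np.float32))
    t=near&(P[...,2]>38)&(P[...,2]<85);sh=near&(P[...,2]>20)&(P[...,2]<28)
    return "flange",np.round(b[0],1),np.round(b[1],1),round(b[2]),"tip",P[t].mean(0).round(1) if t.any() else None,t.sum(),"seat",P[sh][:,:2].mean(0).round(1),cv2.minEnclosingCircle(P[sh][:,:2].astype(np.float32))
E
python3 - <<'E'
from h import *
for n in("w1","w2"):
  f=np.load(n+".npz")
  for k,xy in dict(a=(436,288),b=(600,-8),c=(363,-283),d=(620,232)).items():
    try: print(n,k,axle(f,xy))
    except Exception as e: print(n,k,e)
s,im,d=look("w3");print(s["finger_gap"],s["finger_force"],s["tcp_pos"]);f=np.load("w3.npz")
print("a",axle(f,(436,288)))
print("stack",ring(s,d,37,60,42,(458,85)))
E
```

```text
w1 a ('flange', array([434.8, 296.6]), array([61.5, 61. ]), 58, 'tip', array([434.1, 293.6,  47.7]), np.int64(136), 'seat', array([433.1, 291.3]), ((434.5853576660156, 296.017578125), 16.926393508911133))
w1 b ('flange', array([6.01e+02, 1.00e-01]), array([70.2, 60.2]), 62, 'tip', array([6.004e+02, 2.000e-01, 4.260e+01]), np.int64(95), 'seat', array([598.2,   0.6]), ((604.798095703125, -2.64713978767395), 19.619678497314453))
w1 c ('flange', array([ 363.7, -289.2]), array([82.2, 80.8]), 64, 'tip', array([ 363.9, -283.8,   49.9]), np.int64(181), 'seat', array([ 364.2, -278.3]), ((364.1650390625, -287.2705078125), 21.653701782226562))
w1 d ('flange', array([624.3, 233.2]), array([91. , 90.7]), 19, 'tip', array([619.5, 230.6,  51.2]), np.int64(342), 'seat', array([614.4, 228.4]), ((624.1270751953125, 233.49942016601562), 24.450735092163086))
w2 a ('flange', array([434.6, 296. ]), array([61. , 60.6]), 58, 'tip', array([433.9, 293.4,  47.6]), np.int64(303), 'seat', array([432.8, 289.3]), ((434.33795166015625, 295.6292724609375), 16.84636878967285))
w2 b ('flange', array([594.5,  15.4]), array([49.2, 35.5]), 60, 'tip', None, np.int64(0), 'seat', array([592.2,   3.9]), ((595.5853271484375, 3.3674516677856445), 14.761927604675293))
w2 c max() iterable argument is empty
w2 d ('flange', array([624. , 233.5]), array([90.9, 90.5]), 18, 'tip', None, np.int64(0), 'seat', array([604.6, 229.4]), ((621.5823364257812, 229.24769592285156), 23.493043899536133))
45.544798163558184 29.99983498826623 [459.54130268  84.70309932 169.34373801]
a ('flange', array([434.7, 296.3]), array([61.5, 61. ]), 57, 'tip', array([434.1, 293.6,  47.4]), np.int64(148), 'seat', array([433.1, 290.8]), ((434.41595458984375, 296.0014343261719), 16.82171630859375))
stack (array([457.1,  86.4]), 25.8, array([458.2,  86.3]), 27.4)
```

Call:
carry_out([
  [[104.3,185.7,0],[0,0,0]],
  [[104.3,185.7,0],[0,0,0]],
  [[104.3,185.7,0],[0,0,0]],
  [[104.3,185.7,0],[0,0,0]],
  [[104.3,185.7,0],[0,0,0]],
  [[104.3,185.7,0],[0,0,0]],
  [[104.3,185.7,40],[0,0,0]],
  [[104.3,185.7,70],[0,0,0]],
  [[104.3,185.7,70],[0,0,0]],
  [[104.3,185.7,70],[0,0,0]],
])

```text
t: 6.3
tcp_pos: [433.8, 295.5, 96.2]
orientation: [0.198, 0.98, -0.002, -0.002]
force: [0.0, 0.2, 0.5]
finger_gap: 45.6
finger_force: 30.0
```

Run:
```python
from h import *
s,im,d=look("w4");print(s["finger_gap"],s["tcp_pos"]);f=np.load("w4.npz")
P=wpts(d,s);T=s["tcp_pos"]
q=P-T
zz=P[...,2][(np.hypot(q[...,0],q[...,1])<30)];print(np.histogram(zz,np.arange(90,170,4)))
print("held",ring(s,d,T[2]+20,T[2]+31,T[2]+26,T[:2],30))
cv2.imwrite("pics/w4.png",cv2.resize(im[120:340,100:420,::-1],None,fx=2.4,fy=2.4,interpolation=2))
```

```text
45.61650659488925 [433.80398722 295.4791451   96.20471985]
(array([   0,    0,    0,    0,    0,  172,  237, 2470,  543,   89,   95,
        104,  116,  111,  108,  135,  143,  148,  167]), array([ 90,  94,  98, 102, 106, 110, 114, 118, 122, 126, 130, 134, 138,
       142, 146, 150, 154, 158, 162, 166]))
held (array([432.3, 295.6]), 24.3, array([428.2, 297.9]), 29.2)
```

View pics/w4.png

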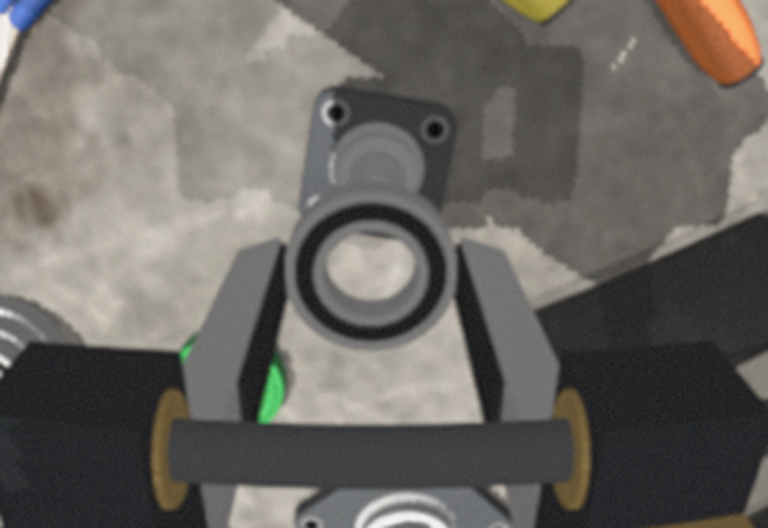

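Bearing a is held square: its outline is centred at crop (372,268), with the axle behind it at crop (378,165). I'm lowering it over the tip.

Call:
carry_out([
  [[0,0,10],[0,0,0]],
  [[0,0,25],[0,0,0]],
  [[0,0,38],[0,0,0]],
  [[0,0,50],[0,0,0]],
  [[0,0,60],[0,0,0]],
  [[0,0,68],[0,0,0]],
  [[0,0,75],[0,0,0]],
  [[0,0,80],[0,0,0]],
  [[0,0,80],[0,0,0]],
  [[0,0,80],[0,0,0]],
])

```text
t: 7.18
tcp_pos: [434.9, 296.3, 17.9]
orientation: [0.198, 0.98, 0.0, 0.0]
force: [0.8, -0.5, -0.7]
finger_gap: 45.4
finger_force: 30.0
```

Contact is clean. I'll go 5 mm lower and release.

Call:
carry_out([
  [[0,0,3],[0,0,0]],
  [[0,0,5],[0,0,0]],
  [[0,0,5],[0,0,0]],
])

```text
t: 7.43
tcp_pos: [434.7, 296.2, 12.5]
orientation: [0.198, 0.98, -0.0, -0.0]
force: [0.1, 0.6, -1.3]
finger_gap: 45.6
finger_force: 30.0
```

Call:
carry_out([
  [[0,0,0],[0,0,0]],
  [[0,0,0],[0,0,0]],
  [[0,0,0],[0,0,0]],
  [[0,0,0],[0,0,0]],
  [[0,0,0],[0,0,0]],
  [[0,0,0],[0,0,0]],
  [[0,0,0],[0,0,0]],
  [[0,0,0],[0,0,0]],
  [[0,0,0],[0,0,0]],
], jaw=1)

```text
t: 8.18
tcp_pos: [434.8, 296.3, 12.7]
orientation: [0.198, 0.98, -0.0, -0.0]
force: [0.0, -0.5, -0.3]
finger_gap: 93.9
finger_force: 0.0
```

Call:
carry_out([
  [[0,0,-30],[0,0,0]],
  [[0,0,-70],[0,0,0]],
  [[0,0,-110],[0,0,0]],
  [[-50,-90,-150],[0,0,0]],
  [[-104,-185.7,-150],[0,0,0]],
  [[-104,-185.7,-150],[0,0,0]],
  [[-104,-185.7,-150],[0,0,0]],
  [[-104,-185.7,-150],[0,0,0]],
  [[-104,-185.7,-150],[0,0,0]],
  [[-104,-185.7,-150],[0,0,0]],
])

```text
t: 9.02
tcp_pos: [458.9, 82.6, 163.3]
orientation: [0.2, 0.98, 0.0, 0.001]
force: [0.8, 0.1, -0.1]
finger_gap: 94.3
finger_force: 0.0
```

Run:
```python
from h import *
s,im,d=look("w5");print(s["finger_gap"],s["tcp_pos"],s["dq"].round(2));f=np.load("w5.npz")
print("a bearing",ring(s,d,31,39,36,(434.6,296.2),30), axle(f,(434.6,296.2)))
P=wpts(d,s);rr=np.hypot(P[...,0]-434.6,P[...,1]-296.2);m=(rr<22)&(rr>13)&(P[...,2]>20);print("z ring",np.percentile(P[m][:,2],[5,25,50,75,95]))
for a in ((37,60,42),(24,60,29),(9,60,15)): print(ring(s,d,*a,(458,85)))
```

```text
94.26989451899004 [458.91815202  82.64417689 163.30573396] [ 0.07  0.02  0.    0.01 -0.01  0.05]
a bearing (array([434.2, 293.8]), 23.2, array([434. , 293.6]), 24.5) ('flange', array([434.6, 296.1]), array([60.3, 60.9]), 58, 'tip', array([433.9, 293.7,  47.7]), np.int64(152), 'seat', array([431.8, 280.9]), ((432.34490966796875, 286.7475891113281), 21.545076370239258))
z ring [33.31368394 34.09449348 34.67458289 35.27566248 36.22130385]
(array([458.3,  85.8]), 26.7, array([458.2,  85.8]), 27.6)
(array([458.6,  84.8]), 30.1, array([458.8,  84.9]), 31.1)
(array([458.4,  83.1]), 33.7, array([458.8,  83.7]), 35.4)
```

Bearing a is seated, with its ring face at about z=35. Next is b.

Call:
carry_out([
  [[0.8,0.9,40],[0,0,0]],
  [[0.8,0.9,80],[0,0,0]],
  [[0.8,0.9,115],[0,0,0]],
  [[0.8,0.9,135],[0,0,0]],
  [[0.8,0.9,147.5],[0,0,0]],
  [[0.8,0.9,147.5],[0,0,0]],
  [[0.8,0.9,147.5],[0,0,0]],
])

```text
t: 9.65
tcp_pos: [457.7, 87.0, 15.0]
orientation: [0.197, 0.98, -0.0, -0.001]
force: [-0.1, 0.2, 1.1]
finger_gap: 94.3
finger_force: 0.0
```

Call:
carry_out([
  [[0,0,0],[0,0,0]],
  [[0,0,0],[0,0,0]],
  [[0,0,0],[0,0,0]],
  [[0,0,0],[0,0,0]],
  [[0,0,0],[0,0,0]],
  [[0,0,0],[0,0,0]],
  [[0,0,0],[0,0,0]],
  [[0,0,0],[0,0,0]],
], jaw=-1)

```text
t: 10.32
tcp_pos: [458.2, 85.9, 15.4]
orientation: [0.198, 0.98, 0.0, 0.0]
force: [-0.4, -0.0, 2.7]
finger_gap: 53.2
finger_force: 30.0
```

Bearing b is held (gap about 53 mm). I'm lifting it and travelling toward axle b, turning so the gripper's long side lies along world x, clear of the carton.

Call:
carry_out([
  [[0,0,-30],[0,0,0]],
  [[0,0,-70],[0,0,0]],
  [[0,0,-110],[0,0,0]],
  [[0,0,-150],[0,0,0]],
  [[0,0,-150],[0,0,0]],
])

```text
t: 10.73
tcp_pos: [460.8, 86.2, 172.3]
orientation: [0.198, 0.98, 0.002, 0.005]
force: [0.3, -0.4, 0.2]
finger_gap: 53.2
finger_force: 30.0
```

Call:
carry_out([
  [[-18,-7,0],[0,0,0.117]],
  [[-36,-13,0],[0,0,0.235]],
  [[-55,-20,0],[0,0,0.352]],
  [[-73,-26,0],[0,0,0.469]],
  [[-91,-33,0],[0,0,0.587]],
  [[-110,-39,0],[0,0,0.704]],
  [[-128,-46,0],[0,0,0.821]],
  [[-146,-52,0],[0,0,0.938]],
  [[-164,-59,0],[0,0,1.056]],
  [[-182,-65,0],[0,0,1.173]],
])

```text
t: 11.57
tcp_pos: [601.0, -45.5, 164.3]
orientation: [0.71, 0.705, -0.0, -0.0]
force: [-0.2, 1.1, -1.6]
finger_gap: 52.7
finger_force: 30.0
```

Call:
carry_out([
  [[0,0,0],[0,0,0]],
  [[0,0,0],[0,0,0]],
  [[0,0,0],[0,0,0]],
])

```text
t: 11.82
tcp_pos: [600.0, -44.3, 164.5]
orientation: [0.707, 0.708, -0.0, -0.001]
force: [0.1, -0.2, -1.4]
finger_gap: 53.1
finger_force: 30.0
```

Run:
```python
from h import *
s,im,d=look("w6");print(s["finger_gap"],s["tcp_pos"],s["orientation"],s["dq"].round(2),s["joint_pos"].round(2));f=np.load("w6.npz")
print(axle(f,(601,-1)))
T=s["tcp_pos"];P=wpts(d,s);q=P-T;k=(np.hypot(q[...,0],q[...,1])<30);print(np.histogram(P[...,2][k]-T[2],np.arange(10,36,2)))
print("held",ring(s,d,T[2]+23,T[2]+31,T[2]+26.6,T[:2],30))
cv2.imwrite("pics/w6.png",cv2.resize(im[80:340,90:430,::-1],None,fx=2.3,fy=2.3,interpolation=2))
```

```text
53.13356997876169 [600.03705389 -44.34195538 164.52859874] [ 7.06688536e-01  7.07524509e-01 -3.41592674e-04 -5.14751928e-04] [ 0.01 -0.02  0.   -0.    0.    0.  ] [-0.13  0.43  1.39  0.    1.32 -0.14]
('flange', array([605.9,  -2.4]), array([70.2, 70. ]), 60, 'tip', array([605.5,  -1.6,  47.7]), np.int64(258), 'seat', array([ 6.058e+02, -6.000e-01]), ((606.1781005859375, -2.4203250408172607), 19.403621673583984))
(array([   1,   24,   98,  120,  127,  126,  225, 2868,  777,   36,   36,
         31]), array([10, 12, 14, 16, 18, 20, 22, 24, 26, 28, 30, 32, 34]))
held (array([600.1, -44.2]), 27.3, array([600., -43.]), 29.6)
```

View pics/w6.png

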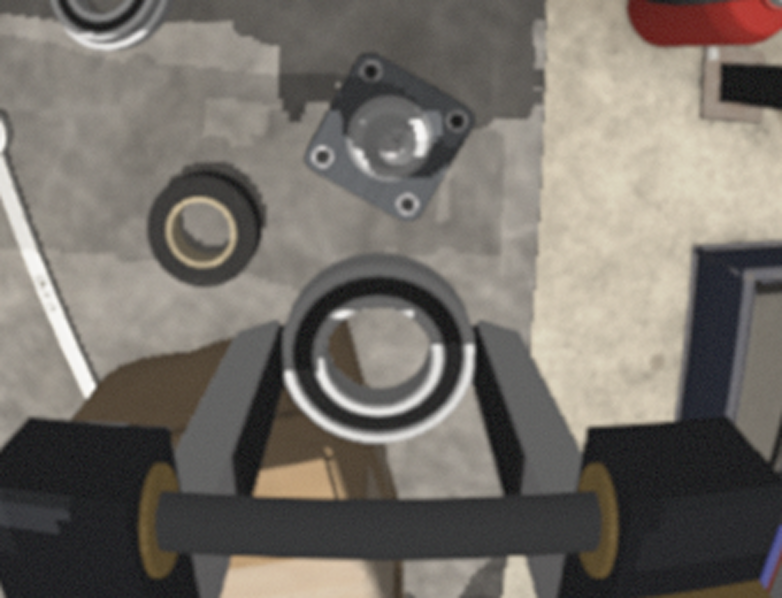

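The full 70 mm flange is in view at crop (390,137), which puts axle b at (606.0,-2.4). Bearing b is held square at the TCP. I'm moving over and lowering it.

Call:
carry_out([
  [[41.9,5.9,0],[0,0,0]],
  [[41.9,5.9,20],[0,0,0]],
  [[41.9,5.9,60],[0,0,0]],
  [[41.9,5.9,85],[0,0,0]],
  [[41.9,5.9,100],[0,0,0]],
  [[41.9,5.9,115],[0,0,0]],
  [[41.9,5.9,130],[0,0,0]],
  [[41.9,5.9,141],[0,0,0]],
  [[41.9,5.9,147],[0,0,0]],
  [[41.9,5.9,147],[0,0,0]],
])

```text
t: 12.7
tcp_pos: [605.8, -2.5, 17.3]
orientation: [0.707, 0.707, -0.001, -0.001]
force: [-0.1, 0.0, -0.1]
finger_gap: 52.9
finger_force: 30.0
```

Call:
carry_out([
  [[0,0,2],[0,0,0]],
  [[0,0,4],[0,0,0]],
  [[0,0,4],[0,0,0]],
])

```text
t: 12.95
tcp_pos: [606.6, -2.7, 14.6]
orientation: [0.707, 0.707, 0.0, 0.0]
force: [-1.5, 0.5, -2.3]
finger_gap: 53.0
finger_force: 30.0
```

Call:
carry_out([
  [[0,0,0],[0,0,0]],
  [[0,0,0],[0,0,0]],
  [[0,0,0],[0,0,0]],
  [[0,0,0],[0,0,0]],
  [[0,0,0],[0,0,0]],
  [[0,0,0],[0,0,0]],
  [[0,0,0],[0,0,0]],
  [[0,0,0],[0,0,0]],
  [[0,0,0],[0,0,0]],
], jaw=1)

```text
t: 13.7
tcp_pos: [606.5, -2.8, 14.3]
orientation: [0.707, 0.707, -0.0, 0.0]
force: [-0.5, 0.2, -0.1]
finger_gap: 93.8
finger_force: 0.0
```

Call:
carry_out([
  [[0,0,-30],[0,0,0]],
  [[0,0,-70],[0,0,0]],
  [[0,0,-110],[0,0,0]],
  [[0,0,-150],[0,0,0]],
  [[0,0,-150],[0,0,0]],
])

```text
t: 14.12
tcp_pos: [609.3, -2.9, 172.8]
orientation: [0.707, 0.707, 0.004, 0.004]
force: [0.6, 1.0, 1.1]
finger_gap: 94.0
finger_force: 0.0
```

Call:
carry_out([
  [[87.3,-147.4,0],[0,0,0]],
  [[87.3,-147.4,0],[0,0,0]],
  [[87.3,-147.4,0],[0,0,0]],
  [[87.3,-147.4,0],[0,0,0]],
  [[87.3,-147.4,0],[0,0,0]],
  [[87.3,-147.4,0],[0,0,0]],
  [[87.3,-147.4,0],[0,0,0]],
  [[87.3,-147.4,0],[0,0,0]],
])

```text
t: 14.78
tcp_pos: [460.2, 84.2, 164.3]
orientation: [0.708, 0.707, 0.0, 0.0]
force: [-0.6, -0.1, 0.3]
finger_gap: 94.3
finger_force: 0.0
```

Run:
```python
from h import *
s,im,d=look("w7");print(s["finger_gap"],s["tcp_pos"],s["dq"].round(2));f=np.load("w7.npz")
for a in ((24,60,29),(9,60,15)): print(ring(s,d,*a,(458,85)))
P=wpts(d,s);rr=np.hypot(P[...,0]-606,P[...,1]+2.4);m=(rr<26)&(rr>15.5)&(P[...,2]>20);print("b z",m.sum(),np.percentile(P[m][:,2],[5,50,95]) if m.any() else 0)
g=np.load("top0.npz");Q=pts("top",g["d"]);k=(Q[...,2]>100)&(Q[...,2]<175)&(abs(Q[...,1]+180)<150)&(abs(Q[...,0]-530)<150)
print("carton",cv2.boxPoints(cv2.minAreaRect(Q[k][:,:2].astype(np.float32))).round())
k=(Q[...,2]>20)&(Q[...,2]<175)&(abs(Q[...,1]-400)<110)&(abs(Q[...,0]-620)<150)
print("bin",cv2.boxPoints(cv2.minAreaRect(Q[k][:,:2].astype(np.float32))).round(),np.percentile(Q[k][:,2],95))
cv2.imwrite("pics/w7.png",im[...,::-1])
```

```text
94.28005480179297 [460.16274604  84.15726996 164.25213677] [-0.01  0.01 -0.    0.    0.    0.  ]
(array([459. ,  85.1]), 30.0, array([458.8,  84.9]), 30.9)
(array([457.5,  83.2]), 33.0, array([457.7,  83. ]), 33.9)
b z 411 [26.93327958 35.83706804 37.25114734]
carton [[ 418. -144.]
 [ 528. -396.]
 [ 681. -329.]
 [ 570.  -77.]]
bin [[523. 468.]
 [524. 320.]
 [734. 321.]
 [733. 469.]] 101.61424397612758
```

View pics/w7.png

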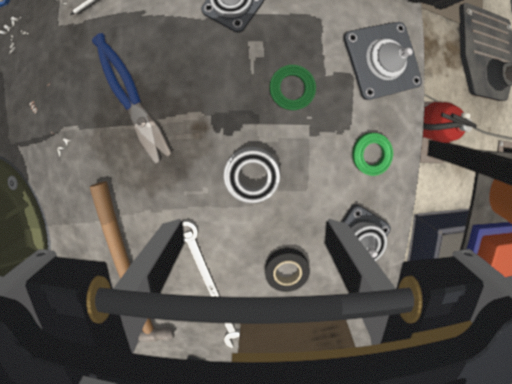

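Bearing b looks seated on its axle at (370,240), with its face near z=36. Bearing c tops the stack at (252,175), world (459,85). I'm grasping c.

Call:
carry_out([
  [[0.8,-1.3,40],[0,0,0]],
  [[0.8,-1.3,80],[0,0,0]],
  [[0.8,-1.3,115],[0,0,0]],
  [[0.8,-1.3,145],[0,0,0]],
  [[0.8,-1.3,157],[0,0,0]],
  [[0.8,-1.3,162],[0,0,0]],
  [[0.8,-1.3,162],[0,0,0]],
  [[0.8,-1.3,162],[0,0,0]],
])

```text
t: 15.5
tcp_pos: [458.7, 85.2, 2.8]
orientation: [0.708, 0.707, 0.0, 0.0]
force: [0.6, -0.1, 0.4]
finger_gap: 94.1
finger_force: 0.0
```

Call:
carry_out([
  [[0,0,0],[0,0,0]],
  [[0,0,0],[0,0,0]],
  [[0,0,0],[0,0,0]],
  [[0,0,0],[0,0,0]],
  [[0,0,0],[0,0,0]],
  [[0,0,0],[0,0,0]],
  [[0,0,0],[0,0,0]],
], jaw=-1)

```text
t: 16.08
tcp_pos: [458.1, 85.5, 2.5]
orientation: [0.707, 0.707, 0.0, 0.0]
force: [-0.1, -0.2, 4.2]
finger_gap: 60.3
finger_force: 30.0
```

Call:
carry_out([
  [[0,0,-30],[0,0,0]],
  [[0,0,-70],[0,0,0]],
  [[0,0,-110],[0,0,0]],
  [[0,0,-150],[0,0,0]],
  [[0,0,-180],[0,0,0]],
  [[0,0,-180],[0,0,0]],
])

```text
t: 16.58
tcp_pos: [460.0, 85.7, 188.0]
orientation: [0.707, 0.707, 0.003, 0.003]
force: [0.2, 0.2, -0.4]
finger_gap: 60.4
finger_force: 30.0
```

Call:
carry_out([
  [[-39,-13,0],[0,0,0.11]],
  [[-78,-27,0],[0,0,0.22]],
  [[-117,-40,0],[0,0,0.33]],
  [[-156,-54,0],[0,0,0.44]],
  [[-195,-67,0],[0,0,0.55]],
  [[-234,-81,0],[0,0,0.66]],
  [[-273,-94,0],[0,0,0.77]],
  [[-312,-108,0],[0,0,0.88]],
  [[-351,-121,0],[0,0,0.99]],
  [[-390,-135,0],[0,0,1.1]],
])

```text
t: 17.42
tcp_pos: [321.1, -306.0, 181.5]
orientation: [0.973, 0.23, -0.0, -0.0]
force: [0.7, -0.6, -0.3]
finger_gap: 60.7
finger_force: 30.0
```

Call:
carry_out([
  [[0,0,0],[0,0,0]],
  [[0,0,0],[0,0,0]],
  [[0,0,0],[0,0,0]],
])

```text
t: 17.67
tcp_pos: [322.3, -304.0, 181.4]
orientation: [0.973, 0.233, -0.0, -0.001]
force: [0.2, -0.5, -1.8]
finger_gap: 60.7
finger_force: 30.0
```

```bash
cat > m.py <<'E'
from h import *
import sys
tag,x,y,dz=sys.argv[1],*map(float,sys.argv[2:5])
s,im,d=look(tag);print(s["finger_gap"],s["tcp_pos"],s["orientation"],s["dq"].round(2),s["joint_pos"].round(2));f=np.load(tag+".npz")
A=axle(f,(x,y));print(A)
T=s["tcp_pos"];P=wpts(d,s);q=P-T;k=(np.hypot(q[...,0],q[...,1])<40);print(np.histogram(P[...,2][k]-T[2],np.arange(10,36,2)))
h=ring(s,d,T[2]+dz-4,T[2]+dz+4,T[2]+dz,T[:2],40);print("held",h)
print("tool shift axle-TCP",totool(np.r_[A[1],0]-np.r_[T[:2],0],s).round(1),"axle-held",totool(np.r_[A[1],0]-np.r_[h[0],0],s).round(1))
E
python3 m.py w8 363.8 -288.5 26.5
```

```text
60.67197850871341 [ 322.29534331 -303.97590601  181.44035467] [ 9.72501396e-01  2.32895846e-01 -2.88401526e-04 -6.89764932e-04] [ 0.03 -0.02  0.   -0.    0.   -0.  ] [-0.84  0.06  1.81  0.    1.27  0.26]
('flange', array([ 364.1, -289.7]), array([80.3, 80. ]), 65, 'tip', array([ 364.7, -288.8,   48.8]), np.int64(359), 'seat', array([ 365.1, -288.8]), ((363.5976257324219, -289.62298583984375), 21.73672103881836))
(array([   0,   77,  121,  130,  148,  154,  364, 3685,  758,   62,   64,
         53]), array([10, 12, 14, 16, 18, 20, 22, 24, 26, 28, 30, 32, 34]))
held (array([ 323.9, -303.9]), 31.7, array([ 329.4, -300.5]), 39.5)
tool shift axle-TCP [43.7  6.2 -0. ] axle-held [42.3  5.6 -0. ]
```

Call:
carry_out([
  [[43.5,6.2,10],[0,0,0]],
  [[43.5,6.2,40],[0,0,0]],
  [[43.5,6.2,80],[0,0,0]],
  [[43.5,6.2,105],[0,0,0]],
  [[43.5,6.2,120],[0,0,0]],
  [[43.5,6.2,135],[0,0,0]],
  [[43.5,6.2,150],[0,0,0]],
  [[43.5,6.2,160],[0,0,0]],
  [[43.5,6.2,165],[0,0,0]],
  [[43.5,6.2,165],[0,0,0]],
])

```text
t: 18.55
tcp_pos: [364.1, -289.4, 16.6]
orientation: [0.972, 0.233, -0.0, -0.001]
force: [0.7, 0.3, -1.3]
finger_gap: 60.6
finger_force: 30.0
```

Call:
carry_out([
  [[0,0,2],[0,0,0]],
  [[0,0,3],[0,0,0]],
  [[0,0,3],[0,0,0]],
])

```text
t: 18.8
tcp_pos: [364.3, -290.2, 14.6]
orientation: [0.973, 0.233, 0.0, 0.0]
force: [-0.5, 1.6, -1.7]
finger_gap: 60.4
finger_force: 30.0
```

Call:
carry_out([
  [[0,0,0],[0,0,0]],
  [[0,0,0],[0,0,0]],
  [[0,0,0],[0,0,0]],
  [[0,0,0],[0,0,0]],
  [[0,0,0],[0,0,0]],
  [[0,0,0],[0,0,0]],
  [[0,0,0],[0,0,0]],
  [[0,0,0],[0,0,0]],
  [[0,0,0],[0,0,0]],
], jaw=1)

```text
t: 19.55
tcp_pos: [364.1, -290.3, 14.3]
orientation: [0.973, 0.233, 0.0, 0.0]
force: [0.4, 0.3, -0.1]
finger_gap: 94.1
finger_force: 0.0
```

Call:
carry_out([
  [[0,0,-30],[0,0,0]],
  [[0,0,-70],[0,0,0]],
  [[0,0,-110],[0,0,0]],
  [[0,0,-150],[0,0,0]],
  [[0,0,-170],[0,0,0]],
  [[0,0,-170],[0,0,0]],
])

```text
t: 20.05
tcp_pos: [365.4, -291.4, 188.9]
orientation: [0.973, 0.233, 0.002, 0.003]
force: [0.6, -0.2, 0.6]
finger_gap: 94.0
finger_force: 0.0
```

Call:
carry_out([
  [[25.4,-29.1,0],[0,0,-0.11]],
  [[50.8,-58.3,0],[0,0,-0.22]],
  [[76,-87.4,0],[0,0,-0.33]],
  [[101.5,-116.6,0],[0,0,-0.44]],
  [[127,-146,0],[0,0,-0.55]],
  [[152,-175,0],[0,0,-0.66]],
  [[178,-204,0],[0,0,-0.77]],
  [[203,-233,0],[0,0,-0.88]],
  [[228,-262,0],[0,0,-0.99]],
  [[253.8,-291.5,0],[0,0,-1.1]],
])

```text
t: 20.88
tcp_pos: [458.2, 86.5, 183.4]
orientation: [0.706, 0.709, -0.0, -0.0]
force: [0.3, -0.5, -0.4]
finger_gap: 94.4
finger_force: 0.0
```

Call:
carry_out([
  [[0,0,0],[0,0,0]],
  [[0,0,0],[0,0,0]],
  [[0,0,0],[0,0,0]],
])

```text
t: 21.13
tcp_pos: [458.0, 84.2, 183.5]
orientation: [0.708, 0.707, -0.001, -0.0]
force: [-0.8, 0.7, -0.3]
finger_gap: 93.9
finger_force: 0.0
```

Run:
```python
from h import *
s,im,d=look("w9");print(s["finger_gap"],s["tcp_pos"],s["orientation"],s["dq"].round(2));f=np.load("w9.npz")
for z in (13,15): print(ring(s,d,9,40,z,(458,85)))
print("d axle",axle(f,(624.2,233.3)))
for n,x,y,lo,hi in(("a",434.5,296.1,13.5,22),("b",606,-2.4,16,26),("c",364,-289.7,19,29)):
    P=wpts(d,s);rr=np.hypot(P[...,0]-x,P[...,1]-y);m=(rr<hi)&(rr>lo)&(P[...,2]>20);print(n,m.sum(),np.percentile(P[m][:,2],[5,50,95]) if m.any() else 0)
```

```text
93.92744408081417 [458.04900299  84.24619129 183.47231147] [ 7.07709312e-01  7.06503410e-01 -5.87596271e-04 -3.40132250e-04] [-0.03 -0.01  0.   -0.    0.   -0.  ]
(array([457.5,  82.8]), 33.1, array([457.7,  82.7]), 34.0)
(array([457.5,  83.2]), 32.9, array([457.8,  83.1]), 33.8)
d axle ('flange', array([624.6, 233.6]), array([91.1, 90.6]), 19, 'tip', array([619.7, 231.4,  51.2]), np.int64(440), 'seat', array([616.5, 230.2]), ((624.6533813476562, 233.39306640625), 24.498991012573242))
a 326 [33.33980522 34.6673974  36.11088164]
b 385 [29.68321006 35.78626575 37.32270783]
c 0 0
```

Bearing d is at (457.7,83.2). I'm lowering gently to TCP z≈-12, which puts the real tips near +10.

Call:
carry_out([
  [[-1,-0.5,40],[0,0,0]],
  [[-1,-0.5,80],[0,0,0]],
  [[-1,-0.5,120],[0,0,0]],
  [[-1,-0.5,155],[0,0,0]],
  [[-1,-0.5,178],[0,0,0]],
  [[-1,-0.5,185],[0,0,0]],
  [[-1,-0.5,190],[0,0,0]],
  [[-1,-0.5,190],[0,0,0]],
])

```text
t: 21.85
tcp_pos: [458.2, 82.9, -5.5]
orientation: [0.708, 0.706, 0.0, 0.0]
force: [0.6, -0.4, -0.7]
finger_gap: 93.7
finger_force: 0.0
```

Call:
carry_out([
  [[0,0,3],[0,0,0]],
  [[0,0,6],[0,0,0]],
  [[0,0,6],[0,0,0]],
])

```text
t: 22.1
tcp_pos: [458.3, 83.5, -11.3]
orientation: [0.708, 0.707, 0.0, 0.0]
force: [-0.4, 0.1, 0.3]
finger_gap: 93.9
finger_force: 0.0
```

Call:
carry_out([
  [[0,0,0],[0,0,0]],
  [[0,0,0],[0,0,0]],
  [[0,0,0],[0,0,0]],
  [[0,0,0],[0,0,0]],
  [[0,0,0],[0,0,0]],
  [[0,0,0],[0,0,0]],
  [[0,0,0],[0,0,0]],
], jaw=-1)

```text
t: 22.68
tcp_pos: [458.0, 83.6, -11.6]
orientation: [0.707, 0.707, 0.0, 0.0]
force: [-2.0, -0.0, 3.0]
finger_gap: 67.4
finger_force: 30.0
```

Call:
carry_out([
  [[0,0,-30],[0,0,0]],
  [[0,0,-70],[0,0,0]],
  [[0,0,-110],[0,0,0]],
  [[0,0,-150],[0,0,0]],
  [[0,0,-180],[0,0,0]],
  [[0,0,-180],[0,0,0]],
])

```text
t: 23.18
tcp_pos: [460.2, 83.8, 174.0]
orientation: [0.707, 0.707, 0.004, 0.003]
force: [1.2, 0.0, -1.4]
finger_gap: 67.3
finger_force: 30.0
```

Call:
carry_out([
  [[104.6,166.6,0],[0,0,0]],
  [[104.6,166.6,0],[0,0,0]],
  [[104.6,166.6,0],[0,0,0]],
  [[104.6,166.6,0],[0,0,0]],
  [[104.6,166.6,0],[0,0,0]],
  [[104.6,166.6,0],[0,0,0]],
  [[104.6,166.6,0],[0,0,0]],
  [[104.6,166.6,0],[0,0,0]],
  [[104.6,166.6,0],[0,0,0]],
])

```text
t: 23.93
tcp_pos: [624.0, 187.4, 168.2]
orientation: [0.708, 0.707, -0.0, -0.0]
force: [-0.2, -0.0, -2.8]
finger_gap: 67.1
finger_force: 30.0
```

```bash
python3 m.py w10 624.6 233.5 26.5
```

```text
67.09618603162409 [624.01509949 187.42499872 168.17684833] [ 7.07610053e-01  7.06603126e-01 -1.74117531e-04 -6.74529164e-05] [-0.   -0.01 -0.   -0.    0.    0.  ] [ 0.24  0.54  1.22 -0.    1.38  0.24]
('flange', array([624.5, 234. ]), array([91.1, 90.4]), 18, 'tip', array([624.9, 234.9,  50.4]), np.int64(574), 'seat', array([624.8, 235.8]), ((625.1677856445312, 233.5453338623047), 24.120418548583984))
(array([  31,  135,  149,  145,  153,  170,  315, 4060, 1130,   52,   45,
         49]), array([10, 12, 14, 16, 18, 20, 22, 24, 26, 28, 30, 32, 34]))
held (array([624.3, 187.8]), 34.3, array([624.3, 193. ]), 39.6)
tool shift axle-TCP [46.6  0.4 -0. ] axle-held [46.2  0.1 -0. ]
```

Call:
carry_out([
  [[46.3,0.4,10],[0,0,0]],
  [[46.3,0.4,40],[0,0,0]],
  [[46.3,0.4,65],[0,0,0]],
  [[46.3,0.4,85],[0,0,0]],
  [[46.3,0.4,102],[0,0,0]],
  [[46.3,0.4,118],[0,0,0]],
  [[46.3,0.4,133],[0,0,0]],
  [[46.3,0.4,145],[0,0,0]],
  [[46.3,0.4,151],[0,0,0]],
  [[46.3,0.4,151],[0,0,0]],
])

```text
t: 24.82
tcp_pos: [624.5, 233.9, 16.3]
orientation: [0.708, 0.707, -0.001, -0.0]
force: [0.7, -0.5, -2.3]
finger_gap: 67.1
finger_force: 30.0
```

Call:
carry_out([
  [[0,0,1.5],[0,0,0]],
  [[0,0,2.5],[0,0,0]],
  [[0,0,2.5],[0,0,0]],
])

```text
t: 25.07
tcp_pos: [625.4, 234.4, 15.5]
orientation: [0.707, 0.707, 0.0, 0.0]
force: [-0.3, 0.0, -2.6]
finger_gap: 66.8
finger_force: 30.0
```

Call:
carry_out([
  [[0,0,0],[0,0,0]],
  [[0,0,0],[0,0,0]],
  [[0,0,0],[0,0,0]],
  [[0,0,0],[0,0,0]],
  [[0,0,0],[0,0,0]],
  [[0,0,0],[0,0,0]],
  [[0,0,0],[0,0,0]],
  [[0,0,0],[0,0,0]],
  [[0,0,0],[0,0,0]],
], jaw=1)

```text
t: 25.82
tcp_pos: [625.1, 234.3, 14.7]
orientation: [0.707, 0.707, 0.0, 0.0]
force: [0.1, 0.6, -0.5]
finger_gap: 93.8
finger_force: 0.0
```

Call:
carry_out([
  [[0,0,-30],[0,0,0]],
  [[0,0,-70],[0,0,0]],
  [[0,0,-110],[0,0,0]],
  [[0,0,-150],[0,0,0]],
  [[0,0,-180],[0,0,0]],
  [[0,0,-200],[0,0,0]],
  [[0,0,-200],[0,0,0]],
])

```text
t: 26.4
tcp_pos: [626.4, 234.7, 220.3]
orientation: [0.707, 0.707, 0.003, 0.002]
force: [1.3, -0.4, -0.3]
finger_gap: 94.1
finger_force: 0.0
```

Call:
carry_out([
  [[-134,-175,0],[0,0,0]],
  [[-134,-175,0],[0,0,0]],
  [[-134,-175,0],[0,0,0]],
  [[-134,-175,0],[0,0,0]],
  [[-134,-175,0],[0,0,0]],
  [[-134,-175,0],[0,0,0]],
  [[-134,-175,0],[0,0,0]],
  [[-134,-175,0],[0,0,0]],
])

```text
t: 27.07
tcp_pos: [450.1, 100.4, 214.7]
orientation: [0.708, 0.706, 0.0, 0.0]
force: [0.0, 0.2, -0.3]
finger_gap: 94.3
finger_force: 0.0
```

```bash
cat > v.py <<'E'
from h import *
import sys
tag=sys.argv[1];s,im,d=look(tag);f=np.load(tag+".npz");print(s["tcp_pos"],s["dq"].round(2))
P=wpts(d,s);S=[]
for n,x,y,lo,hi,od,top in(("a",434.5,296.1,14,21.5,23.5,36),("b",606,-2.4,16.5,25.5,27.5,37),("c",364,-289.7,19,29,31,38),("d",624.6,233.8,21,32,34,39)):
    rr=np.hypot(P[...,0]-x,P[...,1]-y);m=(rr<hi)&(rr>lo)&(P[...,2]>28)&(P[...,2]<60)
    if n not in sys.argv[2]: continue
    w=P[m];co=np.linalg.lstsq(np.c_[w[:,:2]-[x,y],np.ones(len(w))],w[:,2],rcond=None)[0]
    print(n,len(w),"top z",co[2].round(2),"expect",top,"tilt",co[:2].round(3),"circle",ring(s,d,30,42,top,(x,y),od+6),"flange",axle(f,(x,y))[1])
    v,u=np.nonzero(m);c=im[int(v.mean())-50:,int(u.mean())-60:][:100,:120,::-1]
    if c.shape[0]==100 and c.shape[1]==120: S.append(cv2.resize(c,None,fx=2.2,fy=2.2,interpolation=2))
if S: cv2.imwrite(f"pics/{tag}.png",np.hstack(S))
E
python3 v.py v1 abd
```

```text
[450.05001023 100.38437743 214.7198995 ] [ 0.02  0.04 -0.03 -0.    0.    0.  ]
a 473 top z 34.61 expect 36 tilt [0.003 0.006] circle (array([434.9, 294.6]), 23.0, array([435.2, 294.6]), 24.0) flange [434.7 295.9]
b 238 top z 35.47 expect 37 tilt [0.026 0.007] circle (array([610.5,   3.2]), 20.0, array([ 6.063e+02, -3.000e-01]), 28.7) flange [616.2  16.2]
d 899 top z 37.77 expect 39 tilt [-0.008  0.001] circle (array([623.9, 232.8]), 34.0, array([624., 233.]), 35.3) flange [624.9 233.5]
```

View pics/v1.png

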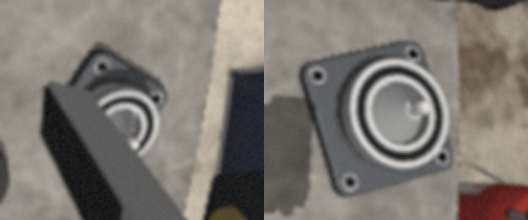

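Bearings a and d are square and home; the crops show b partly behind a finger and d concentric on its flange. I'm checking b and c clear of the fingers.

Call:
carry_out([
  [[-160,100,0],[0,0,0]],
  [[-160,100,0],[0,0,0]],
  [[-160,100,0],[0,0,0]],
  [[-160,100,0],[0,0,0]],
  [[-160,100,0],[0,0,0]],
  [[-160,100,0],[0,0,0]],
  [[-160,100,0],[0,0,0]],
])

```text
t: 27.7
tcp_pos: [550.5, -59.9, 213.2]
orientation: [0.708, 0.706, -0.001, -0.001]
force: [-0.8, 0.1, -0.7]
finger_gap: 93.9
finger_force: 0.0
```

```bash
python3 v.py v2 b
```

```text
[550.54931051 -59.91956793 213.20197697] [ 0.03 -0.04  0.03  0.    0.    0.01]
b 721 top z 35.67 expect 37 tilt [0.001 0.001] circle (array([606.4,  -3.5]), 26.9, array([606.7,  -3.4]), 27.7) flange [605.9  -2.5]
```

Call:
carry_out([
  [[-260,-140,-10],[0,0,0]],
  [[-260,-140,-10],[0,0,0]],
  [[-260,-140,-10],[0,0,0]],
  [[-260,-140,-10],[0,0,0]],
  [[-260,-140,-10],[0,0,0]],
  [[-260,-140,-10],[0,0,0]],
  [[-260,-140,-10],[0,0,0]],
  [[-260,-140,-10],[0,0,0]],
  [[-260,-140,-10],[0,0,0]],
  [[-260,-140,-10],[0,0,0]],
])

```text
t: 28.58
tcp_pos: [410.1, -318.4, 224.7]
orientation: [0.707, 0.707, 0.0, -0.0]
force: [0.0, -0.2, 0.5]
finger_gap: 93.9
finger_force: 0.0
```

```bash
python3 v.py v3 c
```

```text
[ 410.1431441  -318.41211909  224.66149799] [ 0.03 -0.    0.    0.   -0.   -0.  ]
c 855 top z 36.73 expect 38 tilt [-0.005  0.005] circle (array([ 365. , -290.5]), 30.3, array([ 364.7, -290.5]), 31.6) flange [ 364.3 -289.5]
```

All four read a uniform 1.2–1.5 mm below the nominal top height, which is a common calibration bias. They are level and centred within about 1.5 mm, and the arm is clear of everything.

```bash
python3 -c "
from rig import r
print(r.close_job())"
```

```text
the job is handed in; nothing more can be done
None
```

I set all four bearings on their matching axles and handed the job in at about 29 s; by the wrist camera each lies level, fully home and centred within about 1.5 mm, but the hand-in returned no verdict.

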